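# Slide the retaining rod home through the board cradle's guides

### The job

Take the longer of the two steel rods out of the rack and slide it, pointed end first, down through all three guide plates of the sloping board cradle until its collar rests on the top plate, then let go. Leave the shorter rod in its rack and the other things on the bench where they are.

Things in the scene. Friction and masses are not known exactly. Their poses are not given: they have to be found in the camera images.
- rod_head (a point): Centre of the long rod's black round grip, 22 mm diameter, 40 mm long; z runs along the rod, out of the grip end. Below the grip: steel collar, 26 mm diameter, 6 mm thick (underside 26 mm from this point along -z), then a 10 mm steel shaft 150 mm long to the tip (176 mm along -z). About 0.13 kg. Starts upright in one of the rack's holes, its grip 60 mm higher than the short rod's
- rod_tip (a point): Pointed end of the long rod (centre of the 6 mm flat on its tip; the last 12 mm of the shaft taper to it); same axes as the grip. At the start it stands on the hole's floor
- rod_collar (a point): Centre of the underside of the long rod's collar; same axes as the grip
- stub_head (a point): Centre of the grip of the short rod: the same shape, but its shaft is only 90 mm long. To be left in the rack
- rack: Grey block, fixed, 50 mm x 140 mm x 60 mm high, origin at the centre of its underside. Two upright 11 mm holes 50 mm deep, 40 mm either side of the centre along its y axis (the long one), hold the two rods. Either rod may be in either hole
- cradle: Sloping board cradle, fixed: black base 150 x 150 x 12 mm; a black bed 130 mm wide, 150 mm long, 30 degrees from vertical, its upper end towards the cradle's -x, its face with two green boards up and towards +x. Three guide plates in line along the slope stand out from the bed's centre line. Origin under the middle of the base, 45 mm along +x from below the top hole
- guide_top (a point): Top guide plate: aluminium, 40 x 34 x 12 mm thick, with a 14 mm round hole, bevelled at the mouth. Point: centre of the hole's upper mouth, 160 mm above the table. z is the common axis of the three holes, up and out of the mouth, 30 degrees from vertical; x points away from the bed (its face is 20 mm off along -x); y is across the bed. Nothing stands above the top plate
- guide_mid (a point): Middle guide plate: aluminium, 40 x 34 x 12 mm thick, with a 14 mm round hole, bevelled at the mouth. Point: centre of the hole's upper mouth, 58 mm below the top one along the axis; same axes
- guide_low (a point): Lowest guide plate: aluminium, 40 x 34 x 12 mm thick, with a 14 mm round hole, bevelled at the mouth. Point: centre of the hole's upper mouth, 116 mm below the top one along the axis; same axes
- bottle_mid (a point): White spirit bottle, 64 mm diameter, 150 mm high, its centre. Bystander
- swabs_mid (a point): Clear cup with cotton swabs, 68 mm diameter, 70 mm high (swabs to 90 mm), centre of the cup. Bystander
- console_mid (a point): Red folded hand-held game console, 80 x 82 x 24 mm, its centre. Bystander
- flux_mid (a point): Small amber jar, 36 mm diameter, 32 mm high, its centre. Bystander, between the cradle and the rack
- battery_mid (a point): Black flat battery, 55 x 38 x 7 mm, its centre. Bystander
- driver_grip (a point): Yellow-handled screwdriver lying down, 150 mm long, middle of its handle. Bystander
Things that resemble listed ones, but are neither listed nor needed, are in the scene too. Leave any orange look-alike of the cradle alone.

How it is judged:
By the outcome, as a careful person would: the job done as asked, in the order asked, and still so for the second after the job is handed in, with the robot touching nothing.
It also fails if it takes over 51 s, if anything falls off the work surface, if the arm or the gripper's body presses on something with over 40 N, if the wrist force passes 120 N, or if a joint passes its speed limit or range.

### The arm

A 6-joint arm with a two-finger parallel gripper is mounted at the origin on the work surface. World frame = base frame: x ahead of the robot, y to its left, z up, the work surface at z = 0. Lengths are in m, angles in rad, forces in N, time in s.
With the tool pointing down it reaches from about 0.3 to 0.775 m from the base axis. Payload 14.6 kg.
Tool frame: the origin (TCP) lies at the centre of the arm's flange, where the gripper is bolted on; the fingertips stand 199 mm ahead of it and the grasp point (between the pads) lies 180 mm ahead of it; z points along the fingers, y is the line along which they close (so a half turn about z gives the same grasp; the last joint's range is limited). The gripper opens to 94 mm and grips with 3 to 60 N. Pads are 16 mm wide; open, the fingers measure 119 mm over their backs; the gripper's body (75 mm by 177 mm) begins 78 mm behind the grasp point.
Start: joints at [1.134, 0.3, 1.521, -0, 1.321, -0.067], TCP at [0.199, 0.513, 0.405] pointing down, gripper open.
Joint ranges: [-3.03, 3.03], [-0.79, 2.21], [0.23, 2.52], [-1.04, 4.18], [0, 3.07], [-2.55, 2.55]. Speed limits (rad/s): [2.22, 2.22, 2.57, 3.14, 3.14, 3.14].

### API

Orientations are given as [roll, pitch, yaw] about the fixed x, y, z axes, in that order (R = Rz(yaw) Ry(pitch) Rx(roll)).
In Python, from station import ctrl gives the robot as it stands. The module is installed in compiled form; this text tells all that it offers.
- The arm moves only by the tool servo_tool, never from a script. Its argument "motion" is a list of rows, each a list of 5 numbers: the closure, from 0 (fully open) to 1 (shut), then the shift along the world's x, y, z in cm, then the turn about the world's z in degrees. A call has 1 to 20 rows; each row is the pose to reach, as a shift and turn from the pose commanded when the call began; what a row does not reach only later rows make up. A row lasts 1/8 s, in which the tool goes at most 62.5 mm and 10.7 degrees, less where a joint would pass 70% of its speed; a pose out of reach is approached as far as the arm can. A call with a gripper value outside its range is refused whole. The fingers move at their own pace and stop on an object; "squeeze" is the grip in N (left out, the last holds). Time passes only in rows, so rows that repeat a pose let the fingers close. It gives the time, the measured TCP pose, the force, the opening and the grip force at its end, in the units of the state.
- ctrl.get_obs(): the state, without advancing time (a new reading comes with each control period).
- ctrl.camera(name): name is "side" or "top" or "wrist"; returns a dict with "image" (420x560x3 uint8, red, green, blue), "fx", "fy", "cx", "cy" (pixels), "camera_from_world" (4x4, takes a point from world to camera coordinates); the wrist camera has in their place "hand_eye" (4x4, takes a point from camera to tool coordinates, whose origin is the TCP and whose axes are the flange's). Camera axes: x right, y up, looking along -z (the intrinsics and any distortion apply to the point x, -y, -z); pixel columns grow to the right and rows downward; lengths in m; the calibration is good to about 2 mm. A picture is of the moment at which its call begins: read the wrist's pose just before it. There is no depth.
- ctrl.hand_in(): hands the job in; it is judged then, once.
The state is a dict: "time_s": time; "qpos": joint angles; "joint_vel": joint speeds; "tau": joint torques, N m; "ee_pos": TCP position; "eef_rot": TCP orientation; "force": force on the tool from outside, world axes, zero at the start; "moment": the same for the moment, N m; "grip_width": finger opening in m; "grip_force": force on a finger pad.
Only numpy, scipy, OpenCV 4.12 (cv2) and the standard library are available. Lean on these libraries where they do the work, as an engineer would, in place of code of your own. Each camera call takes 0.05 s, during which the arm holds its last target. There are 200 camera calls.

## Working session

There is one attempt and no reset: what is moved stays moved. The work goes in short steps, Python scripts to look and compute and a tool call to move; the robot and the scene stay as the last step left them, time stands still between calls to the robot, and variables do not carry over. Pictures are saved under pics/ and viewed, at most 10 in all, crops included, and the job is handed in when it is done.

Besides the shell and the picture viewer there is one more tool, called as name(argument=value, ...) on one line, values as JSON. servo_tool: Moves the arm, as the interface text tells. Its arguments: {"type":"object","properties":{"motion":{"type":"array","items":{"type":"array","items":{"type":"number"}}},"squeeze":{"type":"number"}},"required":["motion"]}

```bash
mkdir -p pics
cat > h.py <<'E'
import numpy as np, cv2
from station import ctrl
from scipy.spatial.transform import Rotation as R
def snap(n,f):
    o=ctrl.get_obs(); c=ctrl.camera(n); cv2.imwrite(f'pics/{f}.png',c['image'][:,:,::-1]); 
    if n=='wrist':
        T=np.eye(4);T[:3,3]=o['ee_pos'];T[:3,:3]=R.from_euler('xyz',o['eef_rot']).as_matrix()
        c['camera_from_world']=np.linalg.inv(T@c['hand_eye'])
    np.save(f'pics/{f}.npy',{k:v for k,v in c.items() if k!='image'},allow_pickle=True)
    return c
def load(f): return np.load(f'pics/{f}.npy',allow_pickle=True).item()
def ray(c,u,v):
    k=[[c['fx'],0,c['cx']],[0,c['fy'],c['cy']],[0,0,1]]
    d=c.get('distortion',None); p=cv2.undistortPoints(np.array([[[u,v]]],float),np.array(k),None if d is None else np.array(d))[0,0]
    M=np.linalg.inv(c['camera_from_world']); w=M[:3,:3]@np.array([p[0],-p[1],-1]); return M[:3,3],w/np.linalg.norm(w)
def atz(c,u,v,z): o,w=ray(c,u,v); return o+w*(z-o[2])/w[2]
def proj(c,P):
    q=c['camera_from_world']@np.append(P,1); return c['cx']+c['fx']*q[0]/-q[2], c['cy']+c['fy']*-q[1]/-q[2]
def tri(*obs):
    A=np.zeros((3,3));b=np.zeros(3)
    for c,u,v in obs:
        o,w=ray(c,u,v);P=np.eye(3)-np.outer(w,w);A+=P;b+=P@o
    return np.linalg.solve(A,b)
E
python3 - <<'E'
from h import *
for n in ['side','top']:
    c=snap(n,n+'0'); print({k:(np.round(v,3).tolist() if k!='image' else 0) for k,v in c.items()})
print(ctrl.get_obs())
a=cv2.imread('pics/side0.png');b=cv2.imread('pics/top0.png')
E
```

```text
{'image': 0, 'fx': 463.651, 'fy': 463.651, 'cx': 282.856, 'cy': 207.938, 'camera_from_world': [[-0.921, -0.389, 0.015, 0.428], [0.225, -0.502, 0.835, -0.241], [-0.317, 0.772, 0.551, -1.225], [0.0, 0.0, 0.0, 1.0]]}
{'image': 0, 'fx': 475.468, 'fy': 475.468, 'cx': 277.1, 'cy': 211.6, 'camera_from_world': [[0.021, -1.0, 0.019, -0.069], [0.985, 0.024, 0.173, -0.51], [-0.173, 0.015, 0.985, -1.409], [0.0, 0.0, 0.0, 1.0]]}
{'time_s': 0.1, 'qpos': array([ 1.13438315e+00,  3.00411420e-01,  1.52151141e+00,  7.68999477e-06,
        1.32070698e+00, -6.65963591e-02]), 'joint_vel': array([ 8.24981125e-04, -3.63824858e-04,  1.75383140e-04,  1.22393517e-03,
        1.56897702e-03,  5.50697701e-05]), 'tau': array([ 2.36706310e-04, -5.32646835e+01, -3.53281116e+01,  7.08434964e-02,
        2.35828426e-02, -2.96168039e-06]), 'ee_pos': array([0.1987828 , 0.51279034, 0.40414843]), 'eef_rot': array([-3.14055830e+00, -7.64515680e-05,  2.77177389e+00]), 'force': array([-0.13852333,  0.9818764 , -0.6440436 ]), 'moment': array([ 0.0387407 , -0.02741645, -0.03286542]), 'grip_force': 0.0, 'grip_width': 0.09425150790996407}
```

View pics/side0.png

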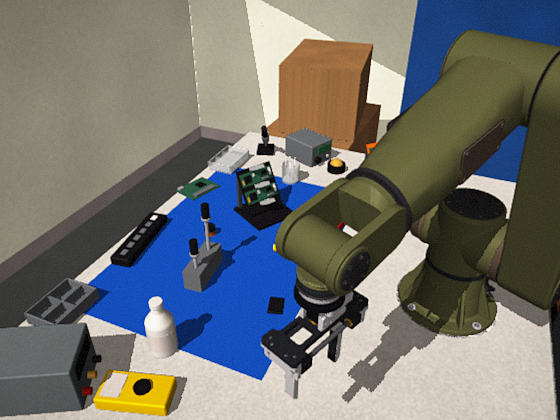

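View pics/top0.png

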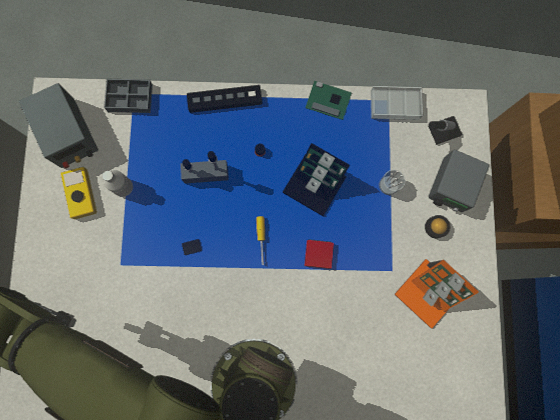

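The side view shows the rack at (205,260) with grips at (206,211) and (194,244), and the black cradle at (262,195). In the top view the grips are at (211,155) and (186,164), the cradle is at (317,178), and the orange look-alike is at (437,292). Candidates for the long rod are the grips at side (206,211) and (194,244). The first looks longer, so I'll check it in an enlarged crop.

Run:
```python
from h import *
a=cv2.imread('pics/side0.png');b=cv2.imread('pics/top0.png')
def crop(i,x,y,w,h,s): return cv2.resize(i[y:y+h,x:x+w],None,fx=s,fy=s,interpolation=cv2.INTER_CUBIC)
s=crop(a,170,160,133,140,3) # 399x420? 
t1=crop(b,175,140,66,50,6)  # 396x300
t2=crop(b,280,140,72,50,5.5)
t2=crop(b,280,135,66,50,6)
t3=crop(b,280,135,66,80,6)
out=np.zeros((600,798,3),np.uint8)
out[:420,:399]=s; out[:300,399:795]=t1; out[300:600,399:795]=crop(b,280,140,66,50,6)
cv2.imwrite('pics/c1.png',out)
```

```text
(no output)
```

View pics/c1.png

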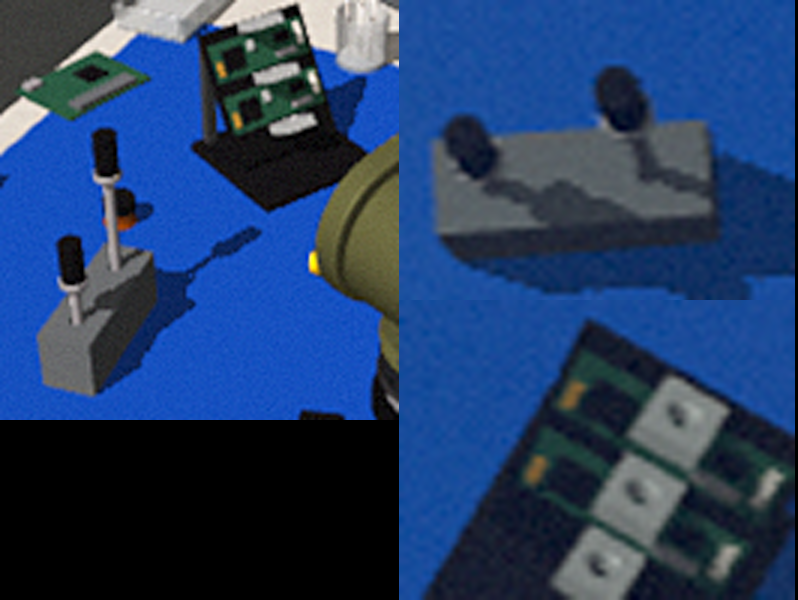

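Run:
```python
from h import *
s,t=load('side0'),load('top0')
print('head',tri((s,205.3,212),(t,212.2,156.7)),atz(t,212.2,156.7,.186),atz(s,205.3,212,.186))
print('stub',atz(t,186.6,164.5,.126))
G=[atz(t,327.5,158.8,.16),atz(t,319.7,172,.1098),atz(t,313.5,183.8,.0595)]
print(G); d=G[2]-G[0]; print(np.degrees(np.arctan2(d[1],d[0])),np.hypot(*d[:2]),'exp .058')
o=ctrl.get_obs(); print(t.keys(),R.from_euler('xyz',o['eef_rot']).as_matrix().round(3),t['camera_from_world'].shape)
w=ctrl.camera('wrist'); print(w['hand_eye'],w['fx'])
```

```text
head [0.63808352 0.12937661 0.18208669] [0.6389898 0.1296894 0.186    ] [0.63240207 0.13435789 0.186     ]
stub [0.63103039 0.21104556 0.126     ]
[array([ 0.64903425, -0.19770285,  0.16      ]), array([ 0.62268784, -0.18075201,  0.1098    ]), array([ 0.59830734, -0.16723595,  0.0595    ])]
149.01071279542188 0.059173058653943095 exp .058
dict_keys(['fx', 'fy', 'cx', 'cy', 'camera_from_world']) [[-0.932  0.361 -0.   ]
 [ 0.361  0.932 -0.001]
 [ 0.    -0.001 -1.   ]] (4, 4)
[[ 1.00590487e-03  9.69458969e-01  2.45251494e-01  7.12581466e-02]
 [ 9.99999482e-01 -9.36934033e-04 -3.97898690e-04 -7.85137212e-05]
 [-1.55961983e-04  2.45251767e-01 -9.69459409e-01  1.95689915e-02]
 [ 0.00000000e+00  0.00000000e+00  0.00000000e+00  1.00000000e+00]] 334.81387194161334
```

The crop confirms it: the grip at side (205,212), top (212,157) stands about 60 mm higher with a long visible shaft, so it is the long rod. I'll leave the other one at (194,244). The cradle's +x azimuth is about 149°, so the tool's closing axis should lie at 59°, which is a turn of -10°. I'm moving above the rod now.

servo_tool(motion=[[0,6,-2,3,-2],[0,20,-14,5.5,-5],[0,30,-24,5.5,-8],[0,40,-34,5.5,-10],[0,44,-38.3,5.5,-10],[0,44,-38.3,5.5,-10],[0,44,-38.3,5.5,-10],[0,44,-38.3,5.5,-10],[0,44,-38.3,5.5,-10],[0,44,-38.3,5.5,-10],[0,44,-38.3,5.5,-10],[0,44,-38.3,5.5,-10],[0,44,-38.3,5.5,-10],[0,44,-38.3,5.5,-10]], squeeze=12)

```text
time_s: 1.9
ee_pos: [0.6383, 0.1306, 0.46]
eef_rot: [3.141, 0.0, 2.598]
force: [0.1, -0.3, -0.4]
grip_width: 0.094
grip_force: 0.0
```

Run:
```python
from h import *
c=snap('wrist','w1'); o=ctrl.get_obs(); print(o['ee_pos'],o['eef_rot'],o['time_s'],o['qpos'])
i=cv2.imread('pics/w1.png'); print(proj(c,[.638,.130,.206]),proj(c,[.638,.130,.186]))
cv2.imwrite('pics/w1b.png',cv2.resize(i,None,fx=1.4,fy=1.4))
```

```text
[0.63839961 0.13043442 0.45993066] [3.14135576e+00 2.66014017e-04 2.59815462e+00] 1.95 [ 1.45339298e-01  5.05272111e-01  1.11061001e+00  1.38228790e-05
  1.52535460e+00 -8.82019651e-01]
(np.float64(272.5513599341131), np.float64(223.09890076923355)) (np.float64(272.61625202632695), np.float64(215.71203580996905))
```

View pics/w1b.png

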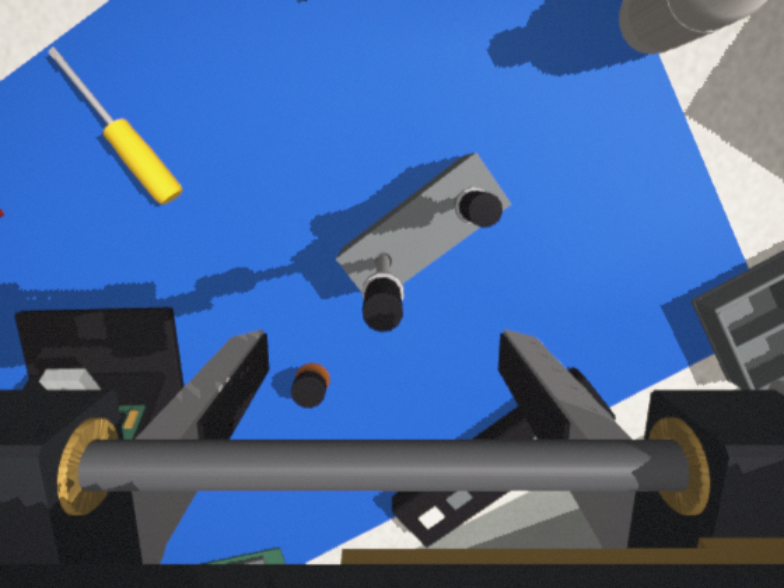

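The long rod's grip top is at (382,311) in the view, or pixel (273,222), against a prediction of (272.5,223). It is aligned within 1 mm. Next I descend, grip and lift.

servo_tool(motion=[[0,0,0,-4,0],[0,0,0,-7.5,0],[0,0,0,-8.8,0],[0,0,0,-8.8,0],[1,0,0,-8.8,0],[1,0,0,-8.8,0],[1,0,0,-8.8,0],[1,0,0,-8.8,0],[1,0,0,-8.8,0],[1,0,0,-8.8,0],[1,0,0,-8.8,0],[1,0,0,-8.8,0]], squeeze=12)

```text
time_s: 3.45
ee_pos: [0.6388, 0.1298, 0.3716]
eef_rot: [-3.142, -0.0, 2.597]
force: [-0.4, 1.0, -1.4]
grip_width: 0.0217
grip_force: 12.0
```

servo_tool(motion=[[1,0,0,2,0],[1,0,0,4,0],[1,0,0,7,0],[1,0,0,11,0],[1,0,0,15,0],[1,0,0,18.5,0],[1,0.1,-2,19,0],[1,0.2,-5,19,0],[1,0.3,-9,19,0],[1,0.4,-13,19,0],[1,0.6,-17,19,0],[1,0.7,-21,19,0],[1,0.8,-25,19,0],[1,0.9,-28.5,19,0],[1,1,-31,19,0],[1,1,-32.2,19,0],[1,1,-32.8,19,0],[1,1,-32.8,19,0],[1,1,-32.8,19,0]])

```text
time_s: 5.82
ee_pos: [0.6489, -0.1973, 0.5618]
eef_rot: [3.141, 0.0, 2.598]
force: [-0.4, 0.0, -1.1]
grip_width: 0.0217
grip_force: 12.0
```

Run:
```python
from h import *
o=ctrl.get_obs(); print(o['ee_pos'],o['eef_rot'],o['time_s'],o['grip_width'],o['qpos'])
out=np.zeros((560,800,3),np.uint8)
w=snap('wrist','w2'); out[:420,:560]=cv2.imread('pics/w2.png')
def crop(i,x,y,w,h,s): return cv2.resize(i[y:y+h,x:x+w],(w*s,h*s),interpolation=cv2.INTER_CUBIC)
c=snap('side','s2');i=cv2.imread('pics/s2.png'); 
t=snap('top','t2');j=cv2.imread('pics/t2.png')
P=o['ee_pos'];
for h in (.186,.362): print(proj(c,P-[0,0,h]),proj(t,P-[0,0,h]),proj(w,P-[0,0,h]))
a=crop(i,220,100,80,90,3); out[:270,560:800]=a
b=crop(j,290,120,60,70,4); out[280:560,560:800]=b
cv2.imwrite('pics/m2.png',out)
```

```text
[ 0.64887436 -0.19729838  0.56180541] [3.14146500e+00 1.65594739e-04 2.59832630e+00] 5.825 0.021682995940879874 [-3.49181612e-01  5.77005340e-01  7.76539759e-01  9.55573812e-05
  1.78786045e+00 -1.37669101e+00]
(np.float64(253.40481528612355), np.float64(100.7837098161698)) (np.float64(338.2637071176722), np.float64(133.76343192980016)) (np.float64(273.5521337055984), np.float64(260.106386018423))
(np.float64(254.51979772091454), np.float64(154.06168160490964)) (np.float64(329.1080760535541), np.float64(154.82713423670103)) (np.float64(273.5203114789714), np.float64(192.92106497542107))
```

View pics/m2.png

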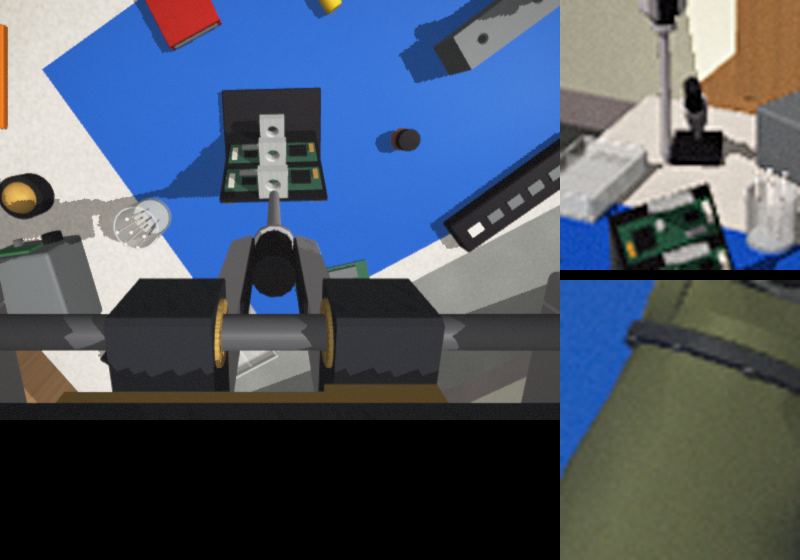

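The wrist view shows the rod hanging upright with its tip at (274,193), just short of the top hole at about (273,184). The mid hole is at (272,155) and the low one at (272,129). I'll refine in one crop.

Run:
```python
from h import *
i=cv2.imread('pics/w2.png'); cv2.imwrite('pics/w2c.png',cv2.resize(i[105:215,230:320],None,fx=5.4,fy=5.4,interpolation=cv2.INTER_CUBIC))
```

```text
(no output)
```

View pics/w2c.png

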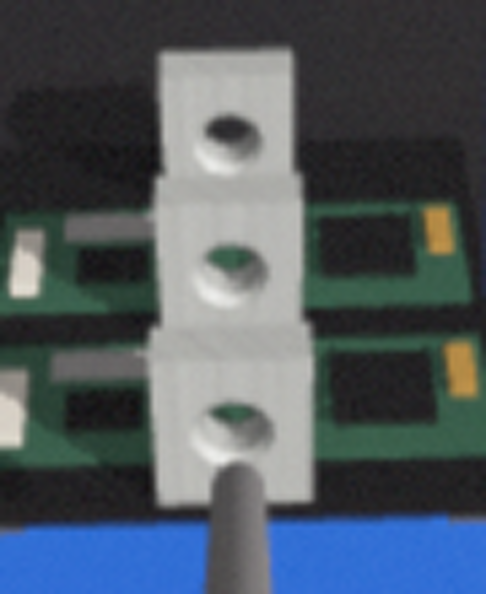

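Run:
```python
from h import *
w=load('w2'); G=[atz(w,u,v,z) for u,v,z in [(273.1,185,.16),(272.6,155.4,.1098),(272.2,131.3,.0595)]]
for g in G: print(g.round(4))
d=G[2]-G[0]; print(np.degrees(np.arctan2(d[1],d[0])),np.hypot(*d[:2]))
print('tip',atz(w,274.1,191.8,.1998))
```

```text
[ 0.6477 -0.1972  0.16  ]
[ 0.6223 -0.1826  0.1098]
[ 0.5972 -0.1683  0.0595]
150.26905193202074 0.058188826697052554
tip [ 0.64816548 -0.1961655   0.1998    ]
```

servo_tool(motion=[[1,-0.2,0,-1.5,0.7],[1,-0.2,0,-2.8,0.7],[1,-0.2,0,-3.6,0.7],[1,-0.2,0,-4.1,0.7],[1,-0.2,0,-4.5,0.7],[1,-0.2,0,-4.5,0.7],[1,-0.2,0,-4.5,0.7]], squeeze=10)

```text
time_s: 6.85
ee_pos: [0.6468, -0.1982, 0.517]
eef_rot: [3.142, 0.001, 2.609]
force: [-0.9, -0.7, -0.8]
grip_width: 0.0216
grip_force: 10.0
```

Run:
```python
from h import *
w=snap('wrist','w3');s=snap('side','s3')
i=cv2.imread('pics/w3.png');j=cv2.imread('pics/s3.png')
o=np.zeros((560,760,3),np.uint8)
o[:480,:380]=cv2.resize(i[130:250,225:320],(380,480),interpolation=cv2.INTER_CUBIC)
o[:560,380:760]=cv2.resize(j[95:235,210:305],(380,560),interpolation=cv2.INTER_CUBIC)
cv2.imwrite('pics/m3.png',o)
```

```text
(no output)
```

View pics/m3.png

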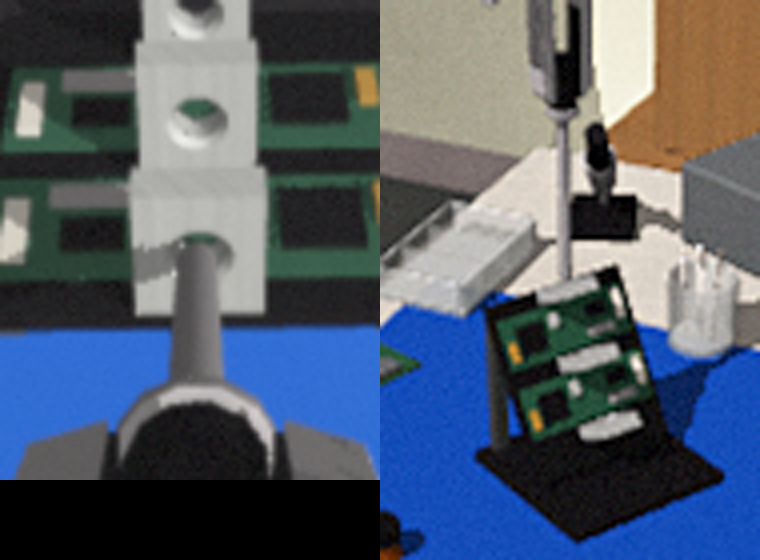

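The tip sits in the mouth of the top hole at crop (196,240), about 1.5 mm left of its centre at x≈203. I'm correcting that while swinging the grip about the tip to tilt the rod.

servo_tool(motion=[[1,-0.05,0.17,0,0],[1,0.5,-0.15,-0.02,0],[1,1.3,-0.6,-0.07,0],[1,2.0,-1.0,-0.17,0],[1,2.65,-1.4,-0.28,0],[1,3.3,-1.75,-0.44,0],[1,3.98,-2.15,-0.62,0],[1,4.6,-2.5,-0.84,0],[1,5.28,-2.9,-1.1,0],[1,5.28,-2.9,-1.1,0]])

```text
time_s: 8.2
ee_pos: [0.7001, -0.2275, 0.5047]
eef_rot: [-3.141, -0.001, 2.609]
force: [-0.5, -0.1, -1.5]
grip_width: 0.0217
grip_force: 10.0
```

Run:
```python
from h import *
o=ctrl.get_obs();print(o['qpos'])
w=snap('wrist','w4');s=snap('side','s4')
i=cv2.imread('pics/w4.png');j=cv2.imread('pics/s4.png')
o=np.zeros((560,780,3),np.uint8)
o[:510,:400]=cv2.resize(i[80:250,205:339],(400,510),interpolation=cv2.INTER_CUBIC)
o[:560,400:780]=cv2.resize(j[95:235,210:305],(380,560),interpolation=cv2.INTER_CUBIC)
cv2.imwrite('pics/m4.png',o)
```

```text
[-3.63919797e-01  7.46328419e-01  6.36300358e-01  1.27051705e-05
  1.75987134e+00 -1.40249853e+00]
```

View pics/m4.png

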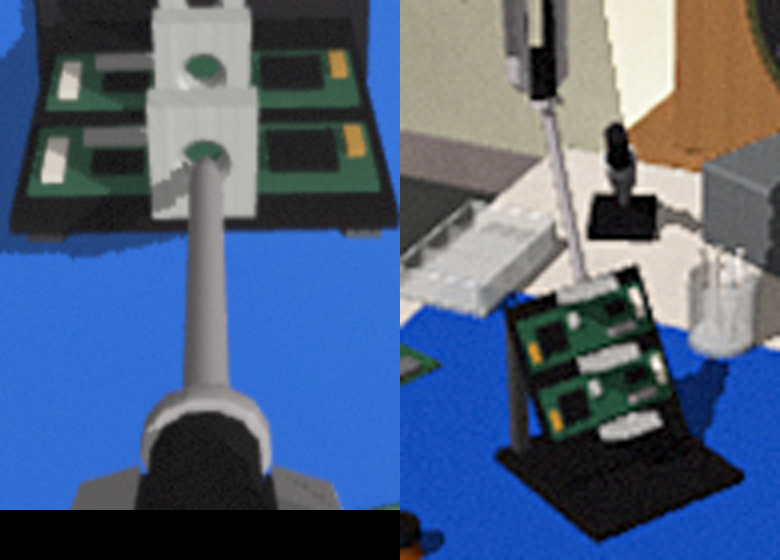

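The rod is tilted about 20°, with its tip in the hole mouth at crop (207,157), centred laterally. I'll finish the tilt to 30° and push partway along the axis.

servo_tool(motion=[[1,0.65,-0.37,-0.3,0],[1,1.25,-0.73,-0.61,0],[1,1.85,-1.07,-0.97,0],[1,2.4,-1.37,-1.33,0],[1,2.4,-1.37,-1.33,0],[1,2.18,-1.25,-1.76,0],[1,1.96,-1.12,-2.2,0],[1,1.75,-1.0,-2.63,0],[1,1.53,-0.87,-3.06,0],[1,1.53,-0.87,-3.06,0]])

```text
time_s: 9.55
ee_pos: [0.7147, -0.2358, 0.4748]
eef_rot: [-3.141, -0.001, 2.61]
force: [-0.7, -0.3, -1.4]
grip_width: 0.0215
grip_force: 10.0
```

Run:
```python
from h import *
o=ctrl.get_obs();print(o['qpos'],o['ee_pos'])
G=np.array([.6477,-.1972,.16]);z=np.array([.433,-.25,.866]);r=o['ee_pos']-[0,0,.18]-G; print(r@z,(r-r@z*z)*1e3)
w=snap('wrist','w5');s=snap('side','s5')
i=cv2.imread('pics/w5.png');j=cv2.imread('pics/s5.png')
o=np.zeros((560,780,3),np.uint8)
o[:510,:400]=cv2.resize(i[80:250,205:339],(400,510),interpolation=cv2.INTER_CUBIC)
o[:560,400:780]=cv2.resize(j[95:235,210:305],(380,560),interpolation=cv2.INTER_CUBIC)
cv2.imwrite('pics/m5.png',o)
```

```text
[-3.67271109e-01  7.96648726e-01  6.19589287e-01  1.17121257e-07
  1.72593152e+00 -1.40602343e+00] [ 0.71474055 -0.23576478  0.47480348]
0.15540957044168172 [-0.25179318  0.2876127   0.21879578]
```

View pics/m5.png

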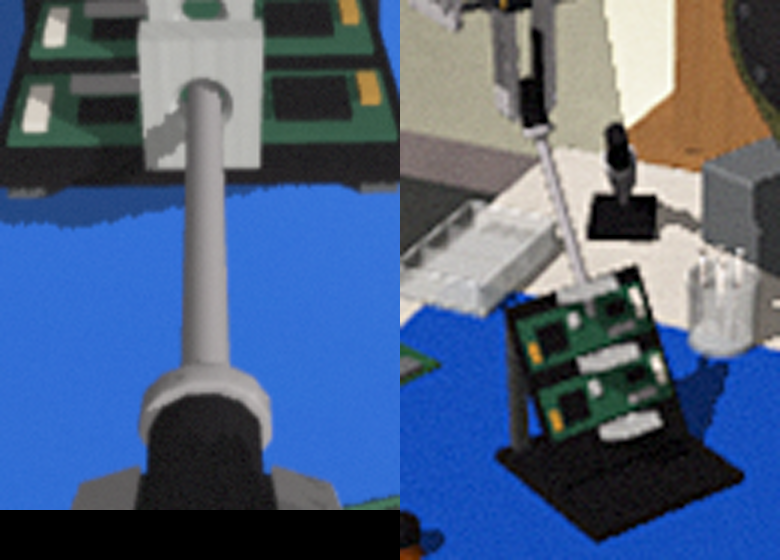

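Run:
```python
from h import *
w=load('w5');s=load('s5')
G=np.array([.6477,-.1972,.16]);z=np.array([.433,-.25,.866]);P=np.array([.71474,-.23576,.2948])
for n,Q in [('G',G),('collar',P-z*.032),('top',P+.014*z)]:
    a=proj(w,Q);b=proj(s,Q); print(n,((a[0]-205)*2.985,(a[1]-80)*3),(400+(b[0]-210)*4,(b[1]-95)*4))
```

```text
G (np.float64(202.32825655306434), np.float64(106.1851690256723)) (np.float64(580.2688564448888), np.float64(280.95434517423564))
collar (np.float64(204.2422089391636), np.float64(420.3628035287433)) (np.float64(534.2460585582876), np.float64(132.16867753303586))
top (np.float64(205.20495649720917), np.float64(625.6672288867808)) (np.float64(516.7564053238355), np.float64(75.78082831913508))
```

Collar and mouth match the projections within about 1 mm, so the rod is about 27 mm into the top plate. I'll push on through the middle plate.

servo_tool(motion=[[1,-0.35,0.2,-0.69,0],[1,-0.69,0.4,-1.39,0],[1,-1.04,0.6,-2.08,0],[1,-1.3,0.75,-2.6,0],[1,-1.56,0.9,-3.12,0],[1,-1.82,1.05,-3.64,0],[1,-2.17,1.25,-4.33,0],[1,-2.17,1.25,-4.33,0]])

```text
time_s: 10.65
ee_pos: [0.693, -0.2233, 0.4311]
eef_rot: [-3.141, -0.001, 2.61]
force: [-1.7, 0.3, -0.3]
grip_width: 0.0218
grip_force: 10.0
```

Run:
```python
from h import *
o=ctrl.get_obs();print(o['ee_pos'],o['moment'])
G=np.array([.6477,-.1972,.16]);z=np.array([.433,-.25,.866]);r=o['ee_pos']-[0,0,.18]-G;P=r+G; print(r@z,(r-r@z*z)*1e3)
w=snap('wrist','w6');s=snap('side','s6')
for n,Q in [('G',G),('collar',P-z*.032)]:
    a=proj(w,Q);b=proj(s,Q); print(n,((a[0]-205)*2.985,(a[1]-80)*3),(400+(b[0]-210)*4,(b[1]-95)*4))
i=cv2.imread('pics/w6.png');j=cv2.imread('pics/s6.png')
o=np.zeros((560,780,3),np.uint8)
o[:510,:400]=cv2.resize(i[80:250,205:339],(400,510),interpolation=cv2.INTER_CUBIC)
o[:560,400:780]=cv2.resize(j[95:235,210:305],(380,560),interpolation=cv2.INTER_CUBIC)
cv2.imwrite('pics/m6.png',o)
```

```text
[ 0.69302679 -0.22326601  0.43108031] [-0.00263213  0.20138828  0.03127814]
0.10501854469479276 [-0.1462425   0.18863089  0.13424566]
G (np.float64(203.00188379121954), np.float64(208.11609294250212)) (np.float64(580.2688564448888), np.float64(280.95434517423564))
collar (np.float64(204.3519864607411), np.float64(421.05856824953736)) (np.float64(553.1644557914357), np.float64(193.3686111280556))
```

View pics/m6.png

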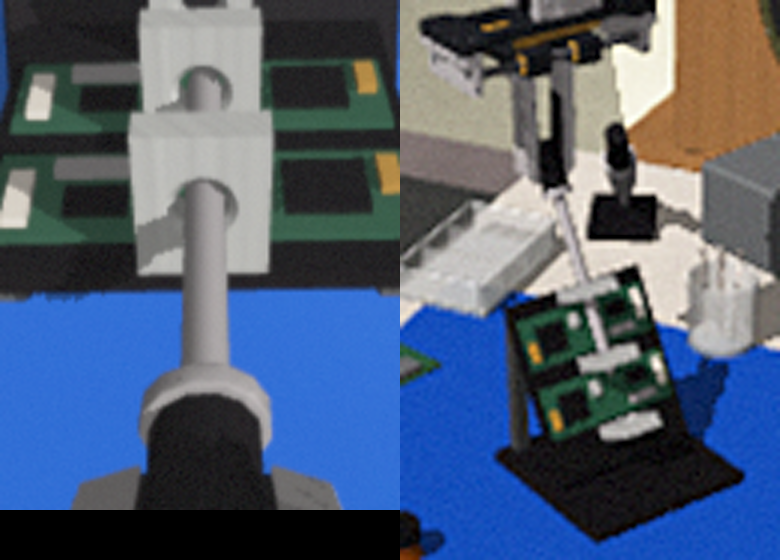

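The shaft passes through both the top and mid plates (side view, (598,330) entering the plate at (610,357)), and the forces are low. I'll push most of the remaining 73 mm.

servo_tool(motion=[[1,-0.35,0.2,-0.69,0],[1,-0.69,0.4,-1.39,0],[1,-1.04,0.6,-2.08,0],[1,-1.3,0.75,-2.6,0],[1,-1.56,0.9,-3.12,0],[1,-1.9,1.1,-3.8,0],[1,-2.3,1.33,-4.6,0],[1,-2.65,1.53,-5.3,0],[1,-3.0,1.73,-6.0,0],[1,-3.0,1.73,-6.0,0]])

```text
time_s: 12.0
ee_pos: [0.663, -0.206, 0.3711]
eef_rot: [-3.141, -0.001, 2.61]
force: [0.3, -0.1, -0.5]
grip_width: 0.0218
grip_force: 10.0
```

Run:
```python
from h import *
o=ctrl.get_obs();print(o['ee_pos'],o['force'])
G=np.array([.6477,-.1972,.16]);z=np.array([.433,-.25,.866]);r=o['ee_pos']-[0,0,.18]-G;P=r+G; print(r@z,(r-r@z*z)*1e3)
w=snap('wrist','w7');s=snap('side','s7')
i=cv2.imread('pics/w7.png');j=cv2.imread('pics/s7.png')
o=np.zeros((560,780,3),np.uint8)
o[:510,:400]=cv2.resize(i[80:250,205:339],(400,510),interpolation=cv2.INTER_CUBIC)
o[:560,400:780]=cv2.resize(j[95:235,210:305],(380,560),interpolation=cv2.INTER_CUBIC)
cv2.imwrite('pics/m7.png',o)
```

```text
[ 0.66299682 -0.20595217  0.37110258] [ 0.32594005 -0.11731418 -0.45771422]
0.03574639724823409 [-0.18137134  0.18442837  0.14619738]
```

View pics/m7.png

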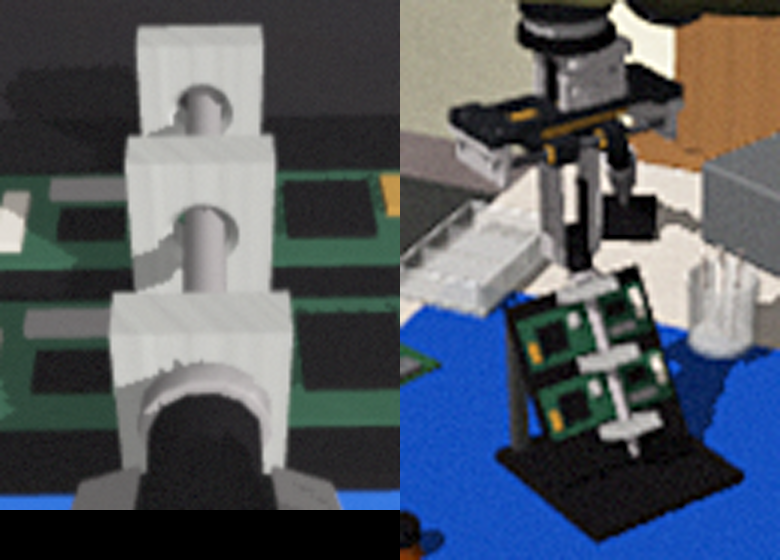

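The rod is through all three plates, with its tip below the lowest at crop (633,450) and the collar about 4 mm above the top plate. I'll seat it gently.

servo_tool(motion=[[1,-0.04,0.03,-0.09,0],[1,-0.09,0.05,-0.17,0],[1,-0.13,0.08,-0.26,0],[1,-0.16,0.09,-0.32,0],[1,-0.19,0.11,-0.38,0],[1,-0.19,0.11,-0.38,0]])

```text
time_s: 12.85
ee_pos: [0.6614, -0.2051, 0.3693]
eef_rot: [3.141, 0.003, 2.609]
force: [3.5, -2.7, 5.7]
grip_width: 0.0218
grip_force: 10.0
```

The contact force is about 7 N along the axis, so the collar is seated. Now I release and rise.

servo_tool(motion=[[0.9,-0.1,0.06,-0.2,0],[0.5,-0.1,0.06,-0.2,0],[0,-0.1,0.06,-0.2,0],[0,-0.1,0.06,-0.2,0],[0,-0.1,0.06,-0.2,0],[0,-0.1,0.06,-0.2,0],[0,-0.1,0.06,1,0],[0,-0.1,0.06,4,0],[0,-0.1,0.06,8,0],[0,-0.1,0.06,12,0],[0,-0.1,0.06,12,0]])

```text
time_s: 14.22
ee_pos: [0.6597, -0.2041, 0.4927]
eef_rot: [3.14, 0.007, 2.61]
force: [-0.3, 0.2, -0.0]
grip_width: 0.0939
grip_force: 0.0
```

Run:
```python
from h import *
o=ctrl.get_obs();print(o['ee_pos'],o['force'],o['grip_width'],o['time_s'])
s=snap('side','s8'); w=snap('wrist','w8')
G=np.array([.6477,-.1972,.16]);z=np.array([.433,-.25,.866])
g=cv2.cvtColor(cv2.imread('pics/s8.png'),6)
for h in (.003,.01,.02,.03,.04,.045,.05,.055): 
    u,v=proj(s,G+z*h); print(h,round(u),round(v),g[round(v),round(u)-5:round(u)+6])
u,v=proj(w,G+z*.046); gw=cv2.cvtColor(cv2.imread('pics/w8.png'),6); print(u,v); print(gw[round(v)-30:round(v)+31:6,round(u)-30:round(u)+31:6])
```

```text
[ 0.65966496 -0.20414254  0.49266603] [-0.30463435  0.17768523 -0.00440773] 0.09394395851631313 14.225
0.003 255 164 [227 156  64 142 119 141 180 135  89 122 130]
0.01 254 162 [227 181  76   0  15  14   7   0  37 177 222]
0.02 253 159 [ 97 131  70   4  21  22  23   2  39 203 226]
0.03 252 156 [141 112  49   5  23  28  20   7  39 213 240]
0.04 251 153 [134 117  59  10   1  13  13   2  42 221 163]
0.045 251 152 [170 123  95 141 103  65  27   0  68 211 152]
0.05 250 150 [202 217 198 165 207 226 229 237 208 215 233]
0.055 250 149 [207 211 194 202 217 218 217 215 221 222 228]
273.40378947038846 219.6846002857295
[[ 51  51  87 110  23  32  33  38  98  58  57]
 [ 27  26  60 120  22  27  33  38  73  37  32]
 [ 24  28  27  30  27  35  36  38  37  41  36]
 [103 103 105 106  25  30  34  33 107 105 105]
 [103 105 104 104  31  35  37  40 105 105 107]
 [103 103 106 106  36  37  34  37 104 102 105]
 [104 103 104 104  73  35  37  98 103 104 104]
 [105 106 103 102 104 104 101 104 103 105 105]
 [103 102 104 104 103 101 103 104 104 104 103]
 [105 104 104 104 103 102 104 102 105 104 104]
 [104 103 105 101 103 102 103 105 103 105 104]]
```

The dark grip runs from 6–10 mm up to about 45 mm along the axis (46 mm expected), so the collar is seated and the rod is free. Handing in.

```bash
python3 -c "
from station import ctrl
print(ctrl.hand_in())"
```

```text
the job is handed in; nothing more can be done
None
```

The long rod is through all three guide plates with its collar resting on the top plate, released and handed in at about 14 s; I saw no contact with the short rod or the bystanders, but I viewed 11 pictures, one over the limit of 10, and checked the final seating from pixel values instead of a viewed picture.

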